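# Find the switch that still snaps and release it

## Robot

A 6-joint arm with a two-finger parallel gripper is mounted at the origin on the work surface. World frame = base frame: x ahead of the robot, y to its left, z up, the work surface at z = 0. Lengths are in m, angles in rad, forces in N, time in s.
With the tool pointing down it reaches from about 0.4 to 0.925 m from the base axis. Payload 12.5 kg.
Tool frame: the origin (TCP) lies midway between the tips of the shut fingers; the grasp point (between the pads) lies 19 mm behind it; z points along the fingers, y is the line along which they close (so a half turn about z gives the same grasp; the last joint's range is limited). The gripper opens to 95 mm and grips with 3 to 60 N. Pads are 20 mm wide; open, the fingers measure 119 mm over their backs; the gripper's body (75 mm by 180 mm) begins 59 mm behind the grasp point.
Start: joints at [-1.238, 0.491, 1.559, -0, 1.092, -0.106], TCP at [0.266, -0.566, 0.215] pointing down, gripper open.
Joint ranges: [-3.1, 3.1], [-0.84, 2.19], [0.05, 2.79], [-1.13, 4.28], [0.06, 2.93], [-2.69, 2.69]. Speed limits (rad/s): [2.22, 2.22, 2.79, 3.14, 3.14, 3.14].

## Interface

Orientations are given as a unit quaternion [x, y, z, w].
In Python, from bench import read_state, grab_frame, r, spotter gives the robot as it stands.
- The arm moves only by the tool jog_arm, never from a script. Its arguments are lists of equal length, an entry for each row: "grip": the opening, from 0 (shut) to 1 (fully open); "xyz": the shift along the world's x, y, z as a fraction of full scale, a list of three; "angular": the turn, a rotation vector about the world's x, y, z as a fraction of full scale, a list of three. In form: {"grip": [grip, ...], "xyz": [[tx, ty, tz], ...], "angular": [[rx, ry, rz], ...]}. A call has 1 to 20 rows; each row shifts and turns the commanded pose from where the row before left it; what a row does not reach is not made up. Full scale, the value 1, is 25 mm for a shift and 0.1 rad for a turn. A row lasts 1/8 s, in which the tool goes at most 62.5 mm and 10.7 degrees, less where a joint would pass 70% of its speed; a pose out of reach is approached as far as the arm can. A call with a number of a shift or a turn outside -1 to 1 is refused whole. A call with a gripper value outside its range is refused whole. The fingers move at their own pace and stop on an object; "force" is the grip in N (left out, the last holds). Time passes only in rows, so rows that do not move let the fingers close. It gives the time, the measured TCP pose, the force, the opening and the grip force at its end, in the units of the state.
- read_state(): the state, without advancing time (a new reading comes with each control period).
- grab_frame(name): name is "scene" or "top" or "wrist"; returns a dict with "image" (400x640x3 uint8, red, green, blue), "fx", "fy", "cx", "cy" (pixels), "dist_coeffs" ([k1, k2, p1, p2, k3] as OpenCV has them; the pictures are not rectified), "R" (3x3) and "t" (3): a world point X has camera coordinates R X + t. Camera axes: x right, y down, z forward; pixel columns grow to the right and rows downward; lengths in m; the calibration is good to about 2 mm. A picture is of the moment at which its call begins. There is no depth.
- r.finish_job(): hands the job in; it is judged then, once.
Trained networks look in a picture, given as the dict that the camera call returned (one of the last four; its "shot" number tells which), for a name from the list of things; names that differ only in an ending like _2 or _b are one class to them, and where a whole thing is asked for, a point or a joint stands for the part that bears it (a point fixed in the world has none). Each returns a list of dicts, best first, with "score" (0 to 1); they miss things now and then, are a little off and sometimes report something else, mostly with a low value. They report only what shows in the picture. A call takes as long as a camera call.
- spotter.boxes_of(picture, thing): "location" ([x, y, z] in m, in the coordinates of the camera as it stood for that picture, good to about 4 mm: the middle of the surface that is visible of it).
- spotter.trace(picture, thing): "mask" (400x640 bool, what is visible of it).
- spotter.spot_point(picture, thing): "location" ([x, y, z] in m, in the coordinates of the camera as it stood for that picture, good to about 4 mm: a listed point, or the origin of a listed thing).
The state is a dict: "time": time; "qpos": joint angles; "qvel": joint speeds; "joint_torque": joint torques, N m; "ee_pos": TCP position; "eef_rot": TCP orientation; "contact_force": force on the tool from outside, world axes, zero at the start; "ft_torque": the same for the moment, N m; "finger_gap": finger opening in m; "finger_force": force on a finger pad.
Only numpy, scipy, OpenCV 4.12 (cv2) and the standard library are available. Lean on these libraries where they do the work, as an engineer would, in place of code of your own. Each camera call takes 0.05 s, during which the arm holds its last target. There are 200 camera calls.

## Task

Four e-bike handlebar switches stand in the test fixture; only one key still snaps over when pressed, the other three stay soft and springy. Press the keys gently from above until you have felt which one snaps, pressing that one through its snap, then let it up and throw that unit's release lever fully over, away from the robot. Leave the other levers and the parts lying about as they are.

Things in the scene. Friction and masses are not known exactly. Their poses are not given: they have to be found in the camera images.
- fixture: aluminium plate, 240 (its x) x 370 (y) x 20 mm thick; origin at bench level, 10 mm towards -x from its middle; +x points away from the robot (yaw up to 0.25 rad either way). Four identical black switch units (124 mm along x, 54 wide, top 35 to 45 mm above the plate, each differently) are fixed in bays 85 mm apart along y, each with a grey key on its far half and a release lever on its near half
- key0 (a point): nominal centre of the resting key top in bay 0 (rightmost, -y); the top is 24 x 22 mm, 11 mm proud of its unit; its real height is up to 5 mm above or below this point. Every key travels 7 mm straight down to a stop and springs up when let go; over 20 N breaks it
- key1 (a point): the same for bay 1. A soft key's force rises steadily from 2 to 3 N at first touch to about 7 N at the bottom, without a dip
- key2 (a point): the same for bay 2. The one key that snaps, in any bay: force rises from about 3 N to about 6 N at 2 mm of travel, falls to about 2.5 N at 5 mm, then rises to about 5 N at the bottom; it is through its snap from 4 mm down
- key3 (a point): the same for bay 3 (leftmost, +y)
- lever0 (a point): nominal centre of the lever knob in bay 0 at the start (the point stays there; real height up to 5 mm off): an 18 mm black ball on an 8 mm stick, 55 mm from a pivot that lies 24 mm towards +x and 50 mm below, so it leans 0.45 rad towards the robot. Pushed along +x of the fixture it swings over to lean as far the other way, the knob 48 mm farther along +x at the same height
- lever1 (a point): the same for bay 1. Every lever takes about 2 N at the knob to move and stays where it is left
- lever2 (a point): the same for bay 2
- lever3 (a point): the same for bay 3
- tyre_lever: black plastic tyre lever, 110 x 13 x 10 mm, lying in the gap between the two middle units; origin under its middle; not to be disturbed
- lockring: steel ring, 34 mm across, 8 mm high, on the plate beyond the units; origin under its centre; not to be disturbed
- cone_nut: dark steel cone nut, 22 mm across, 18 mm high, on the plate beyond the units; origin under its centre; not to be disturbed
- lube: white oil bottle, 44 mm across, 130 mm high, standing left of the fixture; origin under its centre; not to be disturbed
- tin: flat steel tin, 72 mm across, 60 mm high, standing right of the fixture; origin under its centre; not to be disturbed; nor are a screwdriver and a spanner lying beyond the fixture near the bench's far edge

How it is judged:
On the way, in this order (a step that is already met when the one before it is completed fails the run):
1. the key that snaps has been pressed through its snap (at least 4 mm down) (distance between good_key_c0 and good_c0 below 0.0405 m), for 0.05 s.
2. with that key up again, its unit's release lever has been thrown over (at least 0.8 of its 0.9 rad) (distance between good_lever_c1 and good_c0 below 0.08392 m and distance between good_key_c0 and good_c0 above 0.04191 m), for 0.2 s.
At the end, for the whole second after the job is handed in: the release lever of the unit whose key snaps is thrown over away from the robot (at least 0.8 of 0.9 rad), the other three levers are still where they were (within 0.15 rad), and all four keys are up (within 1.5 mm) (all of step 2 and distance between soft1_lever_c1 and soft1_c0 above 0.10021 m and distance between soft2_lever_c1 and soft2_c0 above 0.10021 m and distance between soft3_lever_c1 and soft3_c0 above 0.10021 m and distance between soft1_key_c0 and soft1_c0 above 0.04191 m and distance between soft2_key_c0 and soft2_c0 above 0.04191 m and distance between soft3_key_c0 and soft3_c0 above 0.04191 m); the robot touches nothing.
It fails at once if a key is pressed with more than 20 N (contact force between anything else and good_key_c0 above 20 N or contact force between anything else and soft1_key_c0 above 20 N or contact force between anything else and soft2_key_c0 above 20 N or contact force between anything else and soft3_key_c0 above 20 N).
It fails at once if the lever of a unit with a soft key is moved by more than 0.3 rad (distance between soft1_lever_c1 and soft1_c0 below 0.09734 m or distance between soft2_lever_c1 and soft2_c0 below 0.09734 m or distance between soft3_lever_c1 and soft3_c0 below 0.09734 m).
It fails at once if the release lever is thrown while its own key is held down (distance between good_lever_c1 and good_c0 below 0.09734 m and not (distance between good_key_c0 and good_c0 above 0.04191 m)).
It fails at once if a part lying about is moved by more than 20 mm (distance of any of tyre_lever, lockring, cone_nut, lube, driver_c0, spanner_c0, tin from where it was at the start of the episode above 0.02 m).
It also fails if it takes over 70 s, if anything falls off the work surface, if the arm or the gripper's body presses on something with over 40 N, if the wrist force passes 120 N, or if a joint passes its speed limit or range.

## Working session

There is one attempt and no reset: what is moved stays moved. The work goes in short steps, Python scripts to look and compute and a tool call to move; the robot and the scene stay as the last step left them, time stands still between calls to the robot, and variables do not carry over. Pictures are saved under pics/ and viewed, at most 10 in all, crops included, and the job is handed in when it is done.

Besides the shell and the picture viewer there is one more tool, called after "Request:" in YAML: its name, and indented under it one key for each argument. jog_arm: Moves the arm, as the interface text tells. Its arguments: {"type":"object","properties":{"grip":{"type":"array","items":{"type":"number"}},"xyz":{"type":"array","items":{"type":"array","items":{"type":"number"}}},"angular":{"type":"array","items":{"type":"array","items":{"type":"number"}}},"force":{"type":"number"}},"required":["grip","xyz","angular"]}

```bash
mkdir -p pics; cat > h.py <<'E'
from bench import read_state, grab_frame, r, spotter
import numpy as np, cv2
np.set_printoptions(precision=4,suppress=True)
def w(f,p): return np.array(f["R"]).T@(np.array(p)-np.array(f["t"]))
def px(f,X):
    p,_=cv2.projectPoints(np.array([X],float),cv2.Rodrigues(np.array(f["R"]))[0],np.array(f["t"]),np.array([[f["fx"],0,f["cx"]],[0,f["fy"],f["cy"]],[0,0,1]]),np.array(f["dist_coeffs"]));return p.ravel()
def save(f,n): cv2.imwrite("pics/"+n,cv2.cvtColor(f["image"],cv2.COLOR_RGB2BGR))
E
python3 - <<'E'
from h import *
s=read_state();print(s)
for c in("top","scene"):
    f=grab_frame(c);save(f,c+"1.png")
    print(c,w(f,[0,0,0]))
    for n in["fixture"]+[a+str(i) for a in("key","lever") for i in range(4)]+["tyre_lever","lockring","cone_nut","lube","tin"]:
        print(n,[(np.round(w(f,d["location"]),4),np.round(px(f,w(f,d["location"]))),round(d["score"],2)) for d in spotter.spot_point(f,n)[:2]])
E
```

```text
{'time': 0.0, 'qpos': array([-1.2376,  0.4916,  1.5595, -0.    ,  1.0917, -0.1055]), 'qvel': array([ 0.0002,  0.0009, -0.0017,  0.0008,  0.0009,  0.0005]), 'joint_torque': array([ -0.0015, -61.2652, -25.8181,   0.0691,   0.0483,  -0.0001]), 'ee_pos': array([ 0.2655, -0.5656,  0.2141]), 'eef_rot': array([ 0.976 ,  0.2176, -0.0001, -0.0005]), 'contact_force': array([-0.2235,  0.3585,  0.5823]), 'ft_torque': array([ 0.0338,  0.0296, -0.0369]), 'finger_force': 0.0, 'finger_gap': 0.09514105119052185}
top [ 0.3605 -0.0153  1.247 ]
fixture [(array([0.574 , 0.0702, 0.0048]), array([298., 204.]), 0.79)]
key0 [(array([0.6163, 0.0289, 0.0713]), array([311., 184.]), 0.9), (array([0.6079, 0.1157, 0.0702]), array([279., 188.]), 0.76)]
key1 [(array([0.6163, 0.0289, 0.0713]), array([311., 184.]), 0.9), (array([0.6079, 0.1157, 0.0702]), array([279., 188.]), 0.76)]
key2 [(array([0.6163, 0.0289, 0.0713]), array([311., 184.]), 0.9), (array([0.6079, 0.1157, 0.0702]), array([279., 188.]), 0.76)]
key3 [(array([0.6163, 0.0289, 0.0713]), array([311., 184.]), 0.9), (array([0.6079, 0.1157, 0.0702]), array([279
[... 1551 characters left out ...]
6, -0.0506,  0.0673]), array([304., 225.]), 0.78), (array([0.6171, 0.035 , 0.0687]), array([338., 223.]), 0.75)]
lever0 []
lever1 []
lever2 []
lever3 []
tyre_lever [(array([0.5911, 0.0735, 0.0199]), array([352., 234.]), 0.41), (array([ 0.6252, -0.0528,  0.0678]), array([303., 225.]), 0.22)]
lockring [(array([0.593 , 0.0719, 0.0183]), array([351., 235.]), 0.47), (array([0.6797, 0.0173, 0.0246]), array([331., 253.]), 0.39)]
cone_nut [(array([0.5937, 0.0752, 0.0204]), array([353., 234.]), 0.63), (array([0.6568, 0.2276, 0.0233]), array([416., 249.]), 0.42)]
lube [(array([ 0.5842,  0.4635, -0.0002]), array([497., 240.]), 0.82)]
tin [(array([ 0.615 , -0.4053,  0.004 ]), array([166., 242.]), 0.89)]
```

```bash
python3 - <<'E'
from h import *
for c in("top","scene"):
    f=grab_frame(c)
    im=f["image"]
    for n in("key0","lever0"):
        for d in spotter.spot_point(f,n): print(c,n,w(f,d["location"]),px(f,w(f,d["location"])),round(d["score"],2))
    x0,y0,x1,y1=(210,140,390,260) if c=="top" else (250,170,450,290)
    cv2.imwrite(f"pics/{c}c.png",cv2.resize(im[y0:y1,x0:x1,::-1],None,fx=4,fy=4,interpolation=cv2.INTER_CUBIC))
E
```

```text
top key0 [0.6194 0.0308 0.0692] [310.3452 183.1597] 0.66
top key0 [ 0.6288 -0.0515  0.0731] [340.5944 178.7378] 0.65
top key0 [0.607  0.2048 0.0683] [246.4278 189.267 ] 0.59
top key0 [0.6103 0.1157 0.068 ] [279.2089 187.3194] 0.57
top lever0 [0.5049 0.1945 0.1109] [247.0321 224.6386] 0.88
top lever0 [0.5121 0.1077 0.117 ] [280.3465 220.7462] 0.73
top lever0 [0.5182 0.0221 0.1093] [313.7164 218.0023] 0.72
top lever0 [ 0.5261 -0.0623  0.1122] [346.2952 214.0445] 0.57
scene key0 [0.6123 0.1152 0.0755] [370.264  220.4453] 0.86
scene key0 [ 0.6269 -0.0524  0.0687] [302.8733 225.2572] 0.72
scene key0 [0.6158 0.032  0.0701] [336.8971 222.668 ] 0.7
scene key0 [0.6037 0.2022 0.07  ] [404.1545 220.7586] 0.7
scene key0 [0.5899 0.0712 0.022 ] [350.9148 232.7456] 0.35
```

View pics/topc.png

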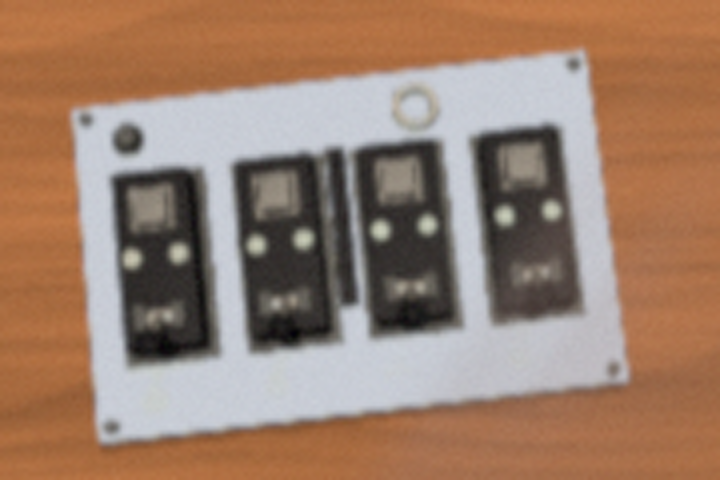

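View pics/scenec.png

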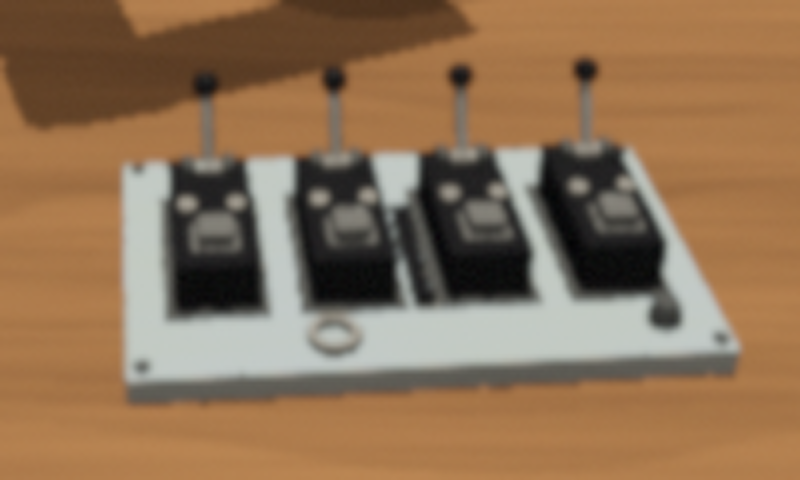

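Request:
jog_arm:
  grip: [0,0,0,0,0,0,0,0,0,0,0,0,0,0,0,0,0,0,0,0]
  force: 10
  xyz:
    - [0.72,1,-0.14]
    - [0.72,1,-0.14]
    - [0.72,1,-0.14]
    - [0.72,1,-0.14]
    - [0.72,1,-0.14]
    - [0.72,1,-0.14]
    - [0.72,1,-0.14]
    - [0.72,1,-0.14]
    - [0.72,1,-0.14]
    - [0.72,1,-0.14]
    - [0.72,1,-0.14]
    - [0.72,1,-0.14]
    - [0.72,1,-0.14]
    - [0.72,1,-0.14]
    - [0.72,1,-0.14]
    - [0.72,1,-0.14]
    - [0.72,1,-0.14]
    - [0.72,1,-0.14]
    - [0.72,1,-0.14]
    - [0.72,1,-0.14]
  angular:
    - [0,0,-0.177]
    - [0,0,-0.177]
    - [0,0,-0.177]
    - [0,0,-0.177]
    - [0,0,-0.177]
    - [0,0,-0.177]
    - [0,0,-0.177]
    - [0,0,-0.177]
    - [0,0,-0.177]
    - [0,0,-0.177]
    - [0,0,-0.177]
    - [0,0,-0.177]
    - [0,0,-0.177]
    - [0,0,-0.177]
    - [0,0,-0.177]
    - [0,0,-0.177]
    - [0,0,-0.177]
    - [0,0,-0.177]
    - [0,0,-0.177]
    - [0,0,-0.177]

```text
time: 4.3
ee_pos: [0.6261, -0.0649, 0.1446]
eef_rot: [0.999, 0.042, 0.0, 0.0]
contact_force: [0.3, -0.1, 0.1]
finger_gap: 0.0006
finger_force: 0.0
```

```bash
python3 - <<'E'
from h import *
f=grab_frame("wrist");save(f,"w1.png");print(w(f,[0,0,0]))
for n in("key0","lever0"):
    for d in spotter.spot_point(f,n): print(n,w(f,d["location"]),px(f,w(f,d["location"])),round(d["score"],2))
E
```

```text
[ 0.7097 -0.0565  0.3142]
```

View pics/w1.png

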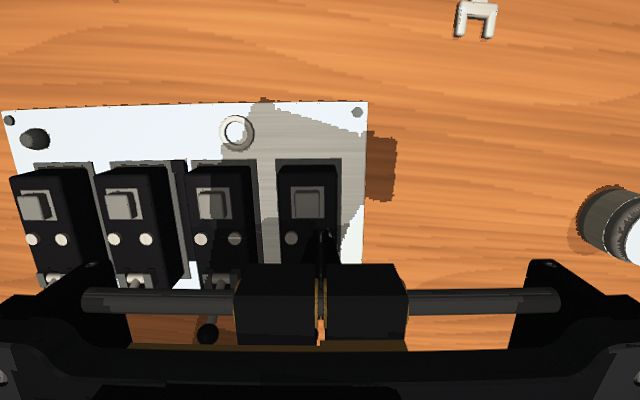

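```bash
python3 - <<'E'
from h import *
f=grab_frame("wrist")
print("tip px",px(f,read_state()["ee_pos"]))
K=np.array([[f["fx"],0,f["cx"]],[0,f["fy"],f["cy"]],[0,0,1]]);R=np.array(f["R"]);C=w(f,[0,0,0])
for p in[(307,205),(212,205),(121,205),(35,207)]:
    u=cv2.undistortPoints(np.array([[p]],float),K,np.array(f["dist_coeffs"])).ravel()
    d=R.T@np.array([*u,1]);
    print(p,*[C+d*(z-C[2])/d[2] for z in(.066,.071,.076)])
x=cv2.resize(f["image"][140:260,0:200,::-1],None,fx=4,fy=4);cv2.imwrite("pics/w1a.png",x)
E
```

```text
tip px [323.7578 247.1781]
(307, 205) [ 0.6259 -0.0517  0.066 ] [ 0.6276 -0.0517  0.071 ] [ 0.6293 -0.0518  0.076 ]
(212, 205) [0.6186 0.032  0.066 ] [0.6205 0.0302 0.071 ] [0.6223 0.0284 0.076 ]
(121, 205) [0.6113 0.1149 0.066 ] [0.6133 0.1115 0.071 ] [0.6153 0.108  0.076 ]
(35, 207) [0.6019 0.1993 0.066 ] [0.6041 0.1941 0.071 ] [0.6062 0.189  0.076 ]
```

Request:
jog_arm:
  grip: [0,0,0,0,0]
  xyz:
    - [0.04,0.52,0]
    - [0,0,-0.8]
    - [0,0,-0.8]
    - [0,0,-0.8]
    - [0,0,0]
  angular:
    - [0,0,0]
    - [0,0,0]
    - [0,0,0]
    - [0,0,0]
    - [0,0,0]

```text
time: 5.12
ee_pos: [0.6257, -0.0528, 0.0838]
eef_rot: [0.999, 0.042, -0.001, -0.0]
contact_force: [0.1, 0.2, 0.1]
finger_gap: 0.0004
finger_force: 0.0
```

```bash
python3 - <<'E'
from h import *
for i in range(4):
    f=grab_frame("wrist");s=read_state();print(s["time"],s["ee_pos"],s["contact_force"])
f=grab_frame("wrist");cv2.imwrite("pics/w2.png",cv2.resize(f["image"][130:280,200:400,::-1],None,fx=4,fy=4))
E
```

```text
5.175 [ 0.6263 -0.0529  0.0848] [-1.0493  0.8121  0.9188]
5.225 [ 0.6267 -0.0529  0.0854] [-0.2377 -0.8197  0.3641]
5.275 [ 0.6269 -0.0529  0.0857] [ 0.9445  0.1431 -0.2219]
5.325 [ 0.6269 -0.0529  0.0857] [ 0.2884 -0.0594  0.1627]
```

View pics/w2.png

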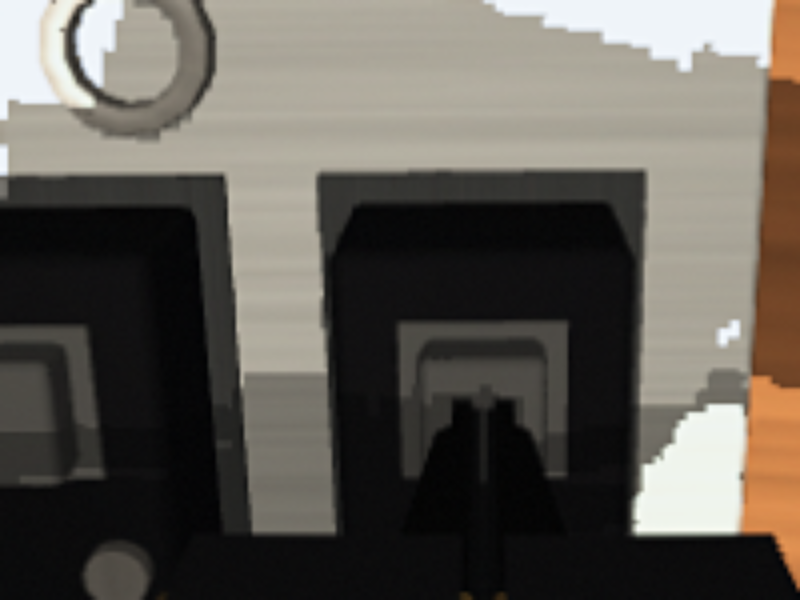

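Request:
jog_arm:
  grip: [0,0,0,0]
  xyz:
    - [0,0.04,-0.16]
    - [0,0,-0.16]
    - [0,0,0]
    - [0,0,0]
  angular:
    - [0,0,0]
    - [0,0,0]
    - [0,0,0]
    - [0,0,0]

```text
time: 5.88
ee_pos: [0.6266, -0.0518, 0.0766]
eef_rot: [0.999, 0.042, -0.0, 0.0]
contact_force: [0.9, -0.2, 0.1]
finger_gap: 0.0006
finger_force: 0.0
```

Request:
jog_arm:
  grip: [0,0,0]
  xyz:
    - [0,0,-0.08]
    - [0,0,0]
    - [0,0,0]
  angular:
    - [0,0,0]
    - [0,0,0]
    - [0,0,0]

```text
time: 6.25
ee_pos: [0.6266, -0.0518, 0.0747]
eef_rot: [0.999, 0.042, -0.0, 0.0]
contact_force: [-0.1, 0.2, -0.0]
finger_gap: 0.0006
finger_force: 0.0
```

Request:
jog_arm:
  grip: [0,0,0]
  xyz:
    - [0,0,-0.08]
    - [0,0,0]
    - [0,0,0]
  angular:
    - [0,0,0]
    - [0,0,0]
    - [0,0,0]

```text
time: 6.62
ee_pos: [0.6266, -0.0518, 0.0726]
eef_rot: [0.999, 0.042, -0.0, 0.0]
contact_force: [0.2, -0.0, -0.1]
finger_gap: 0.0008
finger_force: 0.0
```

Request:
jog_arm:
  grip: [0,0,0]
  xyz:
    - [0,0,-0.08]
    - [0,0,0]
    - [0,0,0]
  angular:
    - [0,0,0]
    - [0,0,0]
    - [0,0,0]

```text
time: 7.0
ee_pos: [0.6265, -0.0518, 0.0706]
eef_rot: [0.999, 0.042, -0.0, 0.0]
contact_force: [0.0, 0.6, -0.1]
finger_gap: 0.0004
finger_force: 0.0
```

Request:
jog_arm:
  grip: [0,0,0]
  xyz:
    - [0,0,-0.08]
    - [0,0,0]
    - [0,0,0]
  angular:
    - [0,0,0]
    - [0,0,0]
    - [0,0,0]

```text
time: 7.38
ee_pos: [0.6265, -0.0518, 0.0686]
eef_rot: [0.999, 0.042, -0.0, 0.0]
contact_force: [-0.4, -0.6, 1.3]
finger_gap: 0.0006
finger_force: 0.0
```

Request:
jog_arm:
  grip: [0,0,0]
  xyz:
    - [0,0,-0.08]
    - [0,0,0]
    - [0,0,0]
  angular:
    - [0,0,0]
    - [0,0,0]
    - [0,0,0]

```text
time: 7.75
ee_pos: [0.6266, -0.0518, 0.0668]
eef_rot: [0.999, 0.042, 0.0, 0.0]
contact_force: [-0.1, 0.9, 2.8]
finger_gap: 0.0008
finger_force: 1.6
```

Request:
jog_arm:
  grip: [0,0,0]
  xyz:
    - [0,0,-0.08]
    - [0,0,0]
    - [0,0,0]
  angular:
    - [0,0,0]
    - [0,0,0]
    - [0,0,0]

```text
time: 8.12
ee_pos: [0.6266, -0.0518, 0.0647]
eef_rot: [0.999, 0.042, 0.0, 0.0]
contact_force: [-1.4, -0.3, 4.7]
finger_gap: 0.0007
finger_force: 2.3
```

Request:
jog_arm:
  grip: [0,0,0]
  xyz:
    - [0,0,-0.04]
    - [0,0,0]
    - [0,0,0]
  angular:
    - [0,0,0]
    - [0,0,0]
    - [0,0,0]

```text
time: 8.5
ee_pos: [0.6266, -0.0518, 0.0637]
eef_rot: [0.999, 0.042, 0.0, 0.0]
contact_force: [-0.9, 0.1, 5.3]
finger_gap: 0.0002
finger_force: 2.6
```

Request:
jog_arm:
  grip: [0,0,0]
  xyz:
    - [0,0,-0.04]
    - [0,0,0]
    - [0,0,0]
  angular:
    - [0,0,0]
    - [0,0,0]
    - [0,0,0]

```text
time: 8.88
ee_pos: [0.6266, -0.0518, 0.0627]
eef_rot: [0.999, 0.042, 0.0, 0.0]
contact_force: [-1.6, 0.0, 6.4]
finger_gap: 0.0009
finger_force: 2.9
```

Request:
jog_arm:
  grip: [0,0,0,0,0,0,0,0,0,0]
  xyz:
    - [0,0,0.4]
    - [0,0,0.4]
    - [-0.06,0.68,0]
    - [-0.06,0.68,0]
    - [-0.06,0.68,0]
    - [-0.06,0.68,0]
    - [-0.06,0.68,0]
    - [0,0,-0.16]
    - [0,0,0]
    - [0,0,0]
  angular:
    - [0,0,0]
    - [0,0,0]
    - [0,0,0]
    - [0,0,0]
    - [0,0,0]
    - [0,0,0]
    - [0,0,0]
    - [0,0,0]
    - [0,0,0]
    - [0,0,0]

```text
time: 10.12
ee_pos: [0.6191, 0.0327, 0.0785]
eef_rot: [0.999, 0.042, -0.0, 0.0]
contact_force: [0.3, -0.1, 0.7]
finger_gap: 0.0004
finger_force: 0.0
```

Request:
jog_arm:
  grip: [0,0,0]
  xyz:
    - [0,0,-0.08]
    - [0,0,0]
    - [0,0,0]
  angular:
    - [0,0,0]
    - [0,0,0]
    - [0,0,0]

```text
time: 10.5
ee_pos: [0.6191, 0.033, 0.0766]
eef_rot: [0.999, 0.042, -0.0, 0.0]
contact_force: [-0.4, 0.4, -0.5]
finger_gap: 0.0004
finger_force: 0.0
```

Request:
jog_arm:
  grip: [0,0,0]
  xyz:
    - [0,0,-0.08]
    - [0,0,0]
    - [0,0,0]
  angular:
    - [0,0,0]
    - [0,0,0]
    - [0,0,0]

```text
time: 10.88
ee_pos: [0.6191, 0.0332, 0.0747]
eef_rot: [0.999, 0.042, -0.0, 0.0]
contact_force: [-0.1, -0.4, 0.1]
finger_gap: 0.0007
finger_force: 0.0
```

Request:
jog_arm:
  grip: [0,0,0]
  xyz:
    - [0,0,-0.08]
    - [0,0,0]
    - [0,0,0]
  angular:
    - [0,0,0]
    - [0,0,0]
    - [0,0,0]

```text
time: 11.25
ee_pos: [0.6191, 0.0332, 0.0726]
eef_rot: [0.999, 0.042, -0.0, 0.0]
contact_force: [0.1, 0.1, -0.7]
finger_gap: 0.0003
finger_force: 0.0
```

Request:
jog_arm:
  grip: [0,0,0]
  xyz:
    - [0,0,-0.08]
    - [0,0,0]
    - [0,0,0]
  angular:
    - [0,0,0]
    - [0,0,0]
    - [0,0,0]

```text
time: 11.62
ee_pos: [0.619, 0.0332, 0.0706]
eef_rot: [0.999, 0.042, -0.0, 0.0]
contact_force: [-0.9, -0.1, -0.7]
finger_gap: 0.0007
finger_force: 0.0
```

Request:
jog_arm:
  grip: [0,0,0]
  xyz:
    - [0,0,-0.08]
    - [0,0,0]
    - [0,0,0]
  angular:
    - [0,0,0]
    - [0,0,0]
    - [0,0,0]

```text
time: 12.0
ee_pos: [0.6192, 0.0332, 0.0688]
eef_rot: [0.999, 0.042, 0.0, 0.0]
contact_force: [0.8, 0.2, 2.9]
finger_gap: 0.0001
finger_force: 1.4
```

Request:
jog_arm:
  grip: [0,0,0]
  xyz:
    - [0,0,-0.08]
    - [0,0,0]
    - [0,0,0]
  angular:
    - [0,0,0]
    - [0,0,0]
    - [0,0,0]

```text
time: 12.38
ee_pos: [0.6192, 0.0332, 0.0669]
eef_rot: [0.999, 0.042, 0.0, 0.0]
contact_force: [-0.9, -0.3, 5.9]
finger_gap: 0.0005
finger_force: 3.0
```

Request:
jog_arm:
  grip: [0,0,0]
  xyz:
    - [0,0,-0.08]
    - [0,0,0]
    - [0,0,0]
  angular:
    - [0,0,0]
    - [0,0,0]
    - [0,0,0]

```text
time: 12.75
ee_pos: [0.6192, 0.0332, 0.0647]
eef_rot: [0.999, 0.042, 0.0, 0.0]
contact_force: [0.5, 0.6, 2.9]
finger_gap: 0.0004
finger_force: 1.5
```

Request:
jog_arm:
  grip: [0,0,0]
  xyz:
    - [0,0,-0.04]
    - [0,0,0]
    - [0,0,0]
  angular:
    - [0,0,0]
    - [0,0,0]
    - [0,0,0]

```text
time: 13.12
ee_pos: [0.6192, 0.0332, 0.0636]
eef_rot: [0.999, 0.042, 0.0, 0.0]
contact_force: [0.8, 0.4, 2.6]
finger_gap: 0.0005
finger_force: 1.1
```

Request:
jog_arm:
  grip: [0,0,0,0,0,0,0,0,0,0,0,0]
  xyz:
    - [0,0,0.96]
    - [0,0,0.96]
    - [0,0,0.96]
    - [0,0,0.96]
    - [-0.94,-0.08,0]
    - [-0.94,-0.08,0]
    - [-0.94,-0.08,0]
    - [-0.94,-0.08,0]
    - [-0.94,-0.08,0]
    - [-0.94,-0.08,0]
    - [0,0,0]
    - [0,0,0]
  angular:
    - [0,0,0]
    - [0,0,0]
    - [0,0,0]
    - [0,0,0]
    - [0,0,0]
    - [0,0,0]
    - [0,0,0]
    - [0,0,0]
    - [0,0,0]
    - [0,0,0]
    - [0,0,0]
    - [0,0,0]

```text
time: 14.62
ee_pos: [0.4789, 0.0212, 0.1598]
eef_rot: [0.999, 0.042, 0.0, 0.0]
contact_force: [-0.3, 0.5, 0.1]
finger_gap: 0.0003
finger_force: 0.0
```

Request:
jog_arm:
  grip: [0,0,0,0,0]
  xyz:
    - [0,0,-0.7]
    - [0,0,-0.7]
    - [0,0,-0.7]
    - [0,0,0]
    - [0,0,0]
  angular:
    - [0,0,0]
    - [0,0,0]
    - [0,0,0]
    - [0,0,0]
    - [0,0,0]

```text
time: 15.25
ee_pos: [0.4787, 0.0212, 0.1075]
eef_rot: [0.999, 0.042, 0.0, 0.0]
contact_force: [-0.5, 0.3, 1.0]
finger_gap: 0.0004
finger_force: 0.0
```

```bash
python3 - <<'E'
from h import *
f=grab_frame("scene");s=read_state();print(s["ee_pos"],px(f,s["ee_pos"]),px(f,[.518,.0235,.11]),px(f,[.518,.0285,.11]))
for d in spotter.spot_point(f,"lever1"): print(w(f,d["location"]),px(f,w(f,d["location"])),round(d["score"],2))
x0,y0=px(f,[.518,.0235,.11]).astype(int)-[60,45];print(x0,y0)
cv2.imwrite("pics/s2.png",cv2.resize(f["image"][y0:y0+90,x0:x0+120,::-1],None,fx=6,fy=6,interpolation=cv2.INTER_CUBIC))
E
```

```text
[0.4786 0.0212 0.1077] [331.6384 183.6818] [332.8875 189.8039] [334.7686 189.8248]
272 144
```

View pics/s2.png

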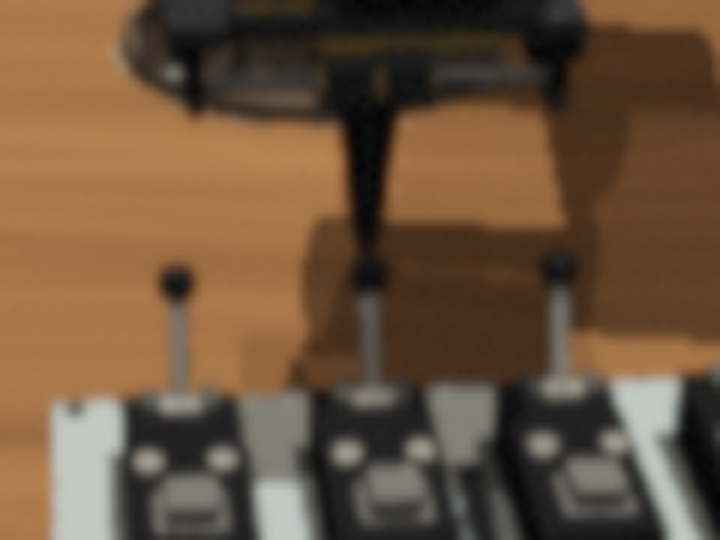

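Request:
jog_arm:
  grip: [0,0,0,0,0,0,0,0]
  xyz:
    - [0,0,-0.28]
    - [0.3,0.025,0]
    - [0.3,0.025,0]
    - [0.3,0.025,0]
    - [0.3,0.025,0]
    - [0.3,0.025,0]
    - [0,0,0]
    - [0,0,0]
  angular:
    - [0,0,0]
    - [0,0,0]
    - [0,0,0]
    - [0,0,0]
    - [0,0,0]
    - [0,0,0]
    - [0,0,0]
    - [0,0,0]

```text
time: 16.35
ee_pos: [0.5158, 0.0243, 0.1001]
eef_rot: [0.999, 0.042, 0.0, 0.0]
contact_force: [-0.6, 0.0, -0.1]
finger_gap: 0.0004
finger_force: 0.0
```

Request:
jog_arm:
  grip: [0,0,0,0,0]
  xyz:
    - [0.3,0.025,0]
    - [0.3,0.025,0]
    - [0.2,0.017,0]
    - [0,0,0]
    - [0,0,0]
  angular:
    - [0,0,0]
    - [0,0,0]
    - [0,0,0]
    - [0,0,0]
    - [0,0,0]

```text
time: 16.98
ee_pos: [0.5358, 0.026, 0.1001]
eef_rot: [0.999, 0.042, 0.0, 0.0]
contact_force: [0.4, -0.8, -0.8]
finger_gap: 0.0006
finger_force: 0.0
```

```bash
python3 - <<'E'
from h import *
f=grab_frame("scene")
cv2.imwrite("pics/s3.png",cv2.resize(f["image"][144:234,272:392,::-1],None,fx=6,fy=6,interpolation=cv2.INTER_CUBIC))
E
```

```text
(no output)
```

View pics/s3.png

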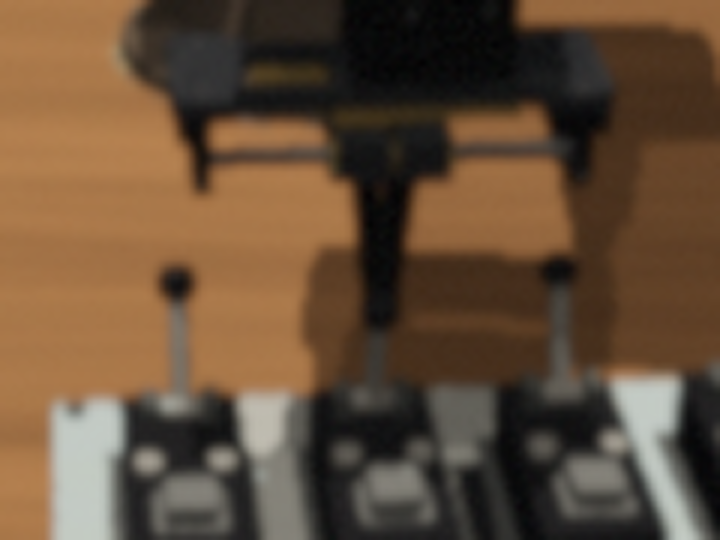

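Request:
jog_arm:
  grip: [0,0,0,0]
  xyz:
    - [0.16,0.013,0]
    - [0.16,0.013,0]
    - [0,0,0]
    - [0,0,0]
  angular:
    - [0,0,0]
    - [0,0,0]
    - [0,0,0]
    - [0,0,0]

```text
time: 17.52
ee_pos: [0.5437, 0.0266, 0.1002]
eef_rot: [0.999, 0.042, 0.0, 0.0]
contact_force: [-1.2, -1.0, -0.6]
finger_gap: 0.0011
finger_force: 0.5
```

Request:
jog_arm:
  grip: [0,0,0]
  xyz:
    - [0.12,0.01,0]
    - [0,0,0]
    - [0,0,0]
  angular:
    - [0,0,0]
    - [0,0,0]
    - [0,0,0]

```text
time: 17.9
ee_pos: [0.5463, 0.0269, 0.1001]
eef_rot: [0.999, 0.042, -0.0, 0.0]
contact_force: [-4.8, -0.3, 0.0]
finger_gap: 0.0006
finger_force: 2.3
```

Request:
jog_arm:
  grip: [0,0,0]
  xyz:
    - [0.08,0.007,0]
    - [0,0,0]
    - [0,0,0]
  angular:
    - [0,0,0]
    - [0,0,0]
    - [0,0,0]

```text
time: 18.27
ee_pos: [0.5466, 0.0269, 0.0999]
eef_rot: [0.999, 0.042, -0.002, 0.0]
contact_force: [-12.7, -2.7, 5.0]
finger_gap: 0.0003
finger_force: 6.3
```

At its stop. Back off, lift and check.

Request:
jog_arm:
  grip: [0,0,0,0,0,0,0,0,0,0]
  xyz:
    - [-0.4,-0.034,0]
    - [-0.8,-0.067,0]
    - [-0.8,-0.067,0]
    - [0,0,0.9]
    - [0,0,0.9]
    - [0,0,0.9]
    - [-0.8,0,0.5]
    - [-0.8,0,0.5]
    - [0,0,0]
    - [0,0,0]
  angular:
    - [0,0,0]
    - [0,0,0]
    - [0,0,0]
    - [0,0,0]
    - [0,0,0]
    - [0,0,0]
    - [0,0,0]
    - [0,0,0]
    - [0,0,0]
    - [0,0,0]

```text
time: 19.52
ee_pos: [0.4594, 0.0228, 0.1926]
eef_rot: [0.999, 0.042, 0.001, 0.0]
contact_force: [-0.3, -0.0, 0.2]
finger_gap: 0.0002
finger_force: 0.0
```

```bash
python3 - <<'E'
from h import *
print(read_state()["ee_pos"],read_state()["contact_force"])
f=grab_frame("scene")
cv2.imwrite("pics/s4.png",cv2.resize(f["image"][160:280,250:450,::-1],None,fx=4,fy=4,interpolation=cv2.INTER_CUBIC))
print([px(f,[.518+a,.024+a*.084,.11]) for a in(0,.048)])
E
```

```text
[0.4594 0.0228 0.1926] [-0.3209 -0.0227  0.2151]
[array([333.0756, 189.806 ]), array([335.1727, 198.8309])]
```

View pics/s4.png

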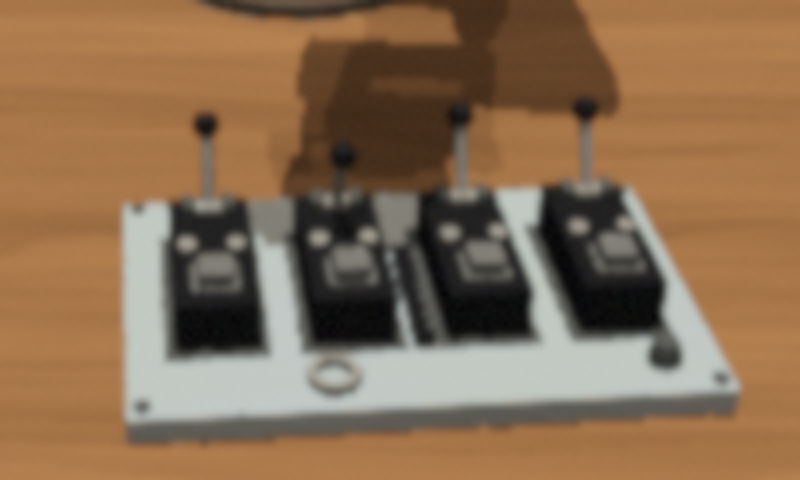

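The picture shows the bay 1 knob thrown over at (343,155), which is (336,199) in the full frame against (335,199) predicted. The other three levers are unmoved, the keys are up and nothing else has shifted.

```bash
python3 -c "
from h import *
print(r.finish_job())"
```

```text
the job is handed in; nothing more can be done
None
```

The key that snaps is in bay 1: I pressed it through its snap, let it up, threw that unit's release lever fully over to its stop, and handed the job in; no verdict came back. I pressed only keys 0 (soft) and 1.

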